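# Load a reagent carrier behind the dock's drop catch

## Task

Load the reagent carrier that has both its bottles into the empty lane of the loading dock: set it upright in the lane's open mouth, nearest the robot, and slide it along the lane so that its own front edge lifts the hinged catch, until the catch drops down again behind the carrier, then let go. Do not touch the catch with the gripper, and leave the carrier that has only one bottle where it stands.

Things in the scene. Friction and masses are not known exactly. Their poses are not given: they have to be found in the camera images.
- carrier_center (a point): Carrier to load: loose, 0.35 kg, grey base 100 x 100 x 22 mm, upright grip fin in its middle (14 mm thick along y, 26 mm along x, top 100 mm above the underside), two fixed round bottles (28 mm wide, tops 78 mm above the underside) 33 mm from centre along +x and -x. Point: in the fin on the centre axis, 50 mm above the underside. z up. Either end may lead.
- lane (a point): Empty lane of the fixed blue dock (the lane at +y is full). Point: on its floor, 8 mm above the bench, on its centre line below the catch hinge. x inwards, z up. 122 mm wide, walls 20 mm high; mouth at x = -120, flared to x = -40; end stop face at x = 182 mm. Carrier centre: x = -55 mm or less before the catch, past 100 mm the catch has dropped behind, 132 mm at the stop.
- catch (a joint): Empty lane's steel gravity catch, 80 g, falls freely: bar 28 mm wide over the lane's -y side (29 to 57 mm off centre), hinged 42 mm above the floor on a bracket 52 mm high beside the lane. 0 rad: hangs down against its stop, sloping inwards from the hinge to its tip at lane x = 37 mm, 3 mm above the floor. Grows as the tip lifts; about 0.48 on a carrier's base.
- spare_center (a point): Carrier to leave alone: the same loose base and grip fin, but only one bottle, the other seat empty. Point: on its centre axis, 50 mm above the underside. z up.

How it is judged:
By the outcome, as a careful person would: the job done as asked, in the order asked, and still so for the second after the job is handed in, with the robot touching nothing.
It also fails if it takes over 45 s, if anything falls off the work surface, if the arm or the gripper's body presses on something with over 40 N, if the wrist force passes 120 N, or if a joint passes its speed limit or range.

## Robot

A 6-joint arm with a two-finger parallel gripper is mounted at the origin on the work surface. World frame = base frame: x ahead of the robot, y to its left, z up, the work surface at z = 0. Lengths are in m, angles in rad, forces in N, time in s.
With the tool pointing down it reaches from about 0.3 to 0.775 m from the base axis. Payload 14.6 kg.
Tool frame: the origin (TCP) lies at the very end of the fingers, on their centre line; the grasp point (between the pads) lies 19 mm behind it; z points along the fingers, y is the direction in which the jaws open and shut (so a half turn about z gives the same grasp; the last joint's range is limited). The gripper opens to 94 mm and grips with 3 to 60 N. Pads are 16 mm wide; open, the fingers measure 119 mm over their backs; the gripper's body (75 mm by 177 mm) begins 78 mm behind the grasp point.
Start: joints at [-1.249, 0.3, 1.521, -0, 1.321, -0.067], TCP at [0.208, -0.509, 0.168] pointing down, gripper open.
Joint ranges: [-3.03, 3.03], [-0.79, 2.21], [0.23, 2.52], [-1.04, 4.18], [0, 3.07], [-2.55, 2.55]. Speed limits (rad/s): [2.22, 2.22, 2.57, 3.14, 3.14, 3.14].

## Interface

Orientations are given as a rotation vector (axis times angle).
In Python, from bench import sense, grab_frame, camera_params, finish_job gives the robot as it stands.
- The arm moves only by the tool step_arm, never from a script. Its argument "targets" is a list of rows, each a list of 2 entries, a list of its own where there are three numbers: the shift along the tool's x, y, z in m, then the turn about the tool's z in degrees. In form: [[[dx, dy, dz], twist], ...]. A call has 1 to 20 rows; each row is the pose to reach, as a shift and turn from the pose measured when the call began, along the tool's axes at that moment; what a row does not reach only later rows make up. A row lasts 1/10 s, in which the tool goes at most 50 mm and 8.59 degrees, less where a joint would pass 70% of its speed; a pose out of reach is approached as far as the arm can. A call with a gripper value outside its range is refused whole. "jaw" is the closure in counts, from 0 (fully open) to 255 (shut), set as the call begins (left out, the last holds). The fingers move at their own pace and stop on an object; "force" is the grip in N (left out, the last holds). Time passes only in rows, so rows that repeat a pose let the fingers close. It gives the time, the measured TCP pose, the force and the opening at its end, in the units of the state.
- sense(): the state, without advancing time (a new reading comes with each control period).
- grab_frame(name): name is "side" or "top" or "wrist"; returns (picture, depth): 420x560x3 uint8, red, green, blue; 420x560 float32, m along the optical axis (not along the pixel's ray), 0 where there is no reading.
- camera_params(name): a dict with "camera_matrix" (3x3 intrinsics, pixels), "origin" and "rotation" of the camera in the world. Camera axes: x right, y down, z forward; pixel columns grow to the right and rows downward; lengths in m; the calibration is good to about 2 mm. The wrist camera is an equidistant fisheye: a pixel r from the principal point sees the ray r / f radians off the axis. A picture is of the moment at which its call begins: read the wrist's pose just before it. camera_params takes no time and is no camera call; for the wrist camera it gives the pose at the moment of the call.
- finish_job(): hands the job in, once; it reports no verdict.
The state is a dict: "time_s": time; "qpos": joint angles; "qvel": joint speeds; "joint_torque": joint torques, N m; "ee_pos": TCP position; "tool_rot": TCP orientation; "wrist_force": force on the tool from outside, world axes, zero at the start; "ft_torque": the same for the moment, N m; "gripper_width": finger opening in m.
Only numpy, scipy, OpenCV 4.12 (cv2) and the standard library are available. Lean on these libraries where they do the work, as an engineer would, in place of code of your own. Each camera call takes 0.05 s, during which the arm holds its last target. There are 200 camera calls.

## Working session

There is one attempt and no reset: what is moved stays moved. The work goes in short steps, Python scripts to look and compute and a tool call to move; the robot and the scene stay as the last step left them, time stands still between calls to the robot, and variables do not carry over. Pictures are saved under pics/ and viewed, about 8 in all and at most 12, crops included, and the job is handed in when it is done.

Besides the shell and the picture viewer there is one more tool, called after "Request:" as a command line: name --argument value ..., lists and objects as JSON in quotes. step_arm: Moves the arm, as the interface text tells. Its arguments: {"type":"object","properties":{"targets":{"type":"array","items":{"type":"array"}},"jaw":{"type":"number"},"force":{"type":"number"}},"required":["targets"]}

```bash
mkdir -p pics; ls; cat > h.py <<'E'
import numpy as np, cv2
from bench import sense, grab_frame, camera_params, finish_job
def world(name, depth, P=None):
    P=P or camera_params(name); K=np.array(P["camera_matrix"]); R=np.array(P["rotation"]); o=np.array(P["origin"])
    v,u=np.mgrid[0:420,0:560]
    c=np.stack([(u-K[0,2])/K[0,0]*depth,(v-K[1,2])/K[1,1]*depth,depth],-1)
    return c@R.T+o
def show(name,fn):
    p,d=grab_frame(name); cv2.imwrite(fn,p[:,:,::-1]); np.savez("/tmp/"+name,p=p,d=d); return p,d
E
python3 - <<'E'
from h import *
for n in("top","side"):
    p,d=show(n,f"pics/{n}0.png"); print(n,camera_params(n),(d>0).mean())
a=cv2.imread("pics/top0.png");b=cv2.imread("pics/side0.png")
print(sense())
E
```

```text
pics
top {'camera_matrix': array([[456.9214082 ,   0.        , 283.73618309],
       [  0.        , 456.9214082 , 206.5676206 ],
       [  0.        ,   0.        ,   1.        ]]), 'origin': array([ 0.33466456, -0.09784763,  0.81948048]), 'rotation': array([-2.06186161,  2.16950971, -0.21524965])} 0.9960884353741497
side {'camera_matrix': array([[449.14270448,   0.        , 275.97802982],
       [  0.        , 449.14270448, 198.66836535],
       [  0.        ,   0.        ,   1.        ]]), 'origin': array([0.48592473, 0.55295292, 0.69094945]), 'rotation': array([ 0.02754688,  2.87918695, -1.23452331])} 0.9962244897959184
{'time_s': 0.1, 'qpos': array([-1.24858716e+00,  3.00417633e-01,  1.52152289e+00,  3.35501755e-06,
        1.32072355e+00, -6.65936178e-02]), 'qvel': array([ 0.00133657, -0.00012075, -0.00222529,  0.0001031 , -0.00051919,
       -0.00110707]), 'joint_torque': array([ 1.65874961e-03, -5.32638216e+01, -3.53283799e+01,  7.09431642e-02,
        2.33953045e-02, -3.91968604e-05]), 'ee_pos': array([ 0.20840558, -0.50867877,  0.1670403 ]), 'tool_rot': array([-3.08137316e+00, -6.06683821e-01,  2.09379966e-04]), 'wrist_force': array([0.01602302, 0.61330941, 1.19324682]), 'ft_torque': array([-0.00167289, -0.02952591,  0.00094915]), 'gripper_width': 0.09417802426496766}
```

View pics/top0.png

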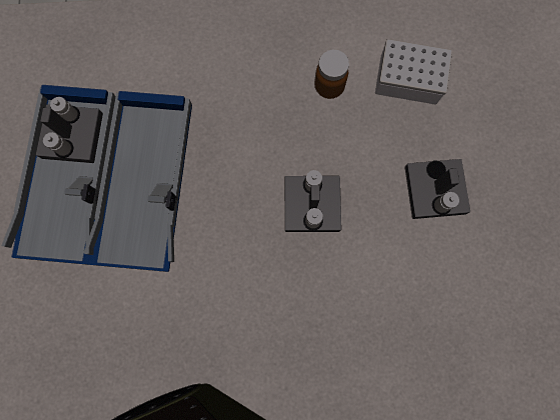

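View pics/side0.png

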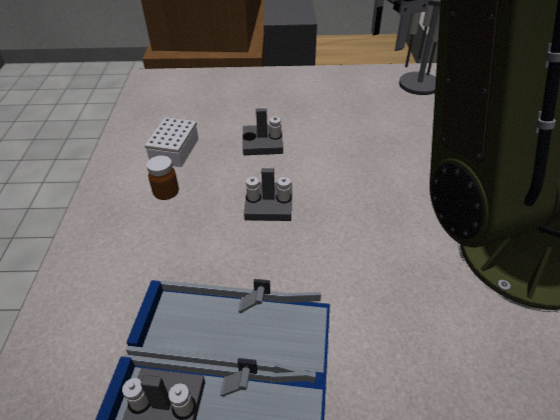

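The top view shows the two-bottle carrier at about (313,204), the spare at (437,188) and the empty lane around (145,180). The lane's mouth is at row ~265, its end stop at row ~100 and the catch at (165,197). Next I'll turn these into world positions.

```bash
sed -i 's/R=np.array(P\["rotation"\])/R=cv2.Rodrigues(np.array(P["rotation"]))[0]/' h.py
cat > m.py <<'E'
from h import *
def rect(W,m,lab):
    p=W[m][:,:2].astype(np.float32)
    if len(p)<5: print(lab,len(p)); return
    r=cv2.minAreaRect(p*1000); print(lab,len(p),"c",np.round(r[0],1),"size",np.round(r[1],1),"ang",round(r[2],2),"z",W[m][:,2].mean().round(4))
for n in("top","side"):
    f=np.load(f"/tmp/{n}.npz"); W=world(n,f["d"]); p=f["p"].astype(int); x,y,z=W[...,0],W[...,1],W[...,2]
    reg=lambda a,b,c,d_: (x>a)&(x<b)&(y>c)&(y<d_)
    u,v=(313,204) if n=="top" else (268,205)
    c=W[v,u]; print(n,"px",c, "bench z",np.median(z[reg(.3,.5,-.1,.2)]))
    box=reg(.25,.45,-.22,-.07)
    rect(W,box&(abs(z-.022)<.004),"base")
    rect(W,box&(abs(z-.1)<.004),"fin")
    rect(W,box&(abs(z-.078)<.004),"bott")
    nb,l,s,cc=cv2.connectedComponentsWithStats((box&(abs(z-.078)<.004)).astype(np.uint8))
    for i in range(1,nb):
        if s[i,4]>30: print("  b",W[l==i].mean(0).round(4),s[i,4])
    blue=(p[...,2]>p[...,0]+40)
    nb,l,s,cc=cv2.connectedComponentsWithStats(blue.astype(np.uint8))
    for i in range(1,nb):
        if s[i,4]>60: rect(W,(l==i),"blue"); print(W[l==i].min(0).round(3),W[l==i].max(0).round(3))
E
python3 m.py
```

```text
top px [ 0.48990222 -0.15243824  0.06663313] bench z 0.00011165319138062291
base 0
fin 0
bott 0
blue 539 c [565.1  94.1] size [594.7  78.6] ang 47.32 z 0.043
[ 0.335 -0.098  0.033] [0.748 0.333 0.819]
blue 548 c [555.2  12.4] size [484.2  93.4] ang 37.48 z 0.0402
[ 0.335 -0.098  0.033] [0.727 0.191 0.819]
blue 786 c [427.6 136.3] size [496.2  87.6] ang 78.37 z 0.0124
[ 0.335 -0.098  0.003] [0.505 0.384 0.819]
side px [ 0.50428515 -0.13160873  0.02127836] bench z 0.0006615841976830295
base 0
fin 0
bott 0
blue 652 c [627.6 324.6] size [ 75.1 532.2] ang 23.79 z 0.0396
[0.486 0.07  0.033] [0.729 0.553 0.691]
blue 91 c [535.6 287.6] size [121.4 526.1] ang 23.6 z 0.0156
[0.486 0.07  0.006] [0.697 0.553 0.691]
blue 785 c [486.6 322.3] size [456.4 117.9] ang 81.75 z 0.0124
[ 0.396  0.101 -0.   ] [0.534 0.553 0.691]
blue 742 c [634.6 401.8] size [ 73.6 417.7] ang 34.53 z 0.0412
[0.486 0.215 0.032] [0.745 0.553 0.691]
blue 141 c [645.2 225.6] size [  3.8 143. ] ang 82.13 z 0.0081
[0.575 0.215 0.005] [0.716 0.237 0.01 ]
```

```bash
cat > m2.py <<'E'
from h import *
from m import rect
import sys
E
cat > m2.py <<'E'
from h import *
def rect(W,m,lab):
    p=W[m][:,:2].astype(np.float32)
    if len(p)<8: print(lab,len(p)); return
    r=cv2.minAreaRect(p*1000); print(lab,len(p),"c",np.round(r[0],1),"size",np.round(r[1],1),"ang",round(r[2],2),"z",W[m][:,2].mean().round(4),"mean",(W[m].mean(0)*1000).round(1))
for n in("top","side"):
    f=np.load(f"/tmp/{n}.npz"); d=f["d"]; W=world(n,d); p=f["p"].astype(int); x,y,z=W[...,0],W[...,1],W[...,2]
    box=(d>0)&(x>.4)&(x<.6)&(y>-.21)&(y<-.06); print(n)
    rect(W,box&(abs(z-.022)<.004),"base"); rect(W,box&(abs(z-.1)<.006),"fin"); 
    nb,l,s,cc=cv2.connectedComponentsWithStats((box&(abs(z-.078)<.006)).astype(np.uint8))
    for i in range(1,nb):
        if s[i,4]>20: rect(W,l==i,"bot")
    box=(d>0)&(x>.4)&(x<.62)&(y>-.42)&(y<-.24); rect(W,box&(abs(z-.022)<.004),"spare"); 
    blue=(p[...,2]>p[...,0]+40)&(d>0)
    nb,l,s,cc=cv2.connectedComponentsWithStats(blue.astype(np.uint8))
    for i in range(1,nb):
        if s[i,4]>60:
            rect(W,(l==i),"blue"); z0=W[l==i][:,2].max(); rect(W,(l==i)&(z>z0-.006),f"  upper {z0:.3f}")
    wall=(d>0)&(abs(z-.028)<.004)&(x>.38)&(x<.75)&(y>.04)
    nb,l,s,cc=cv2.connectedComponentsWithStats(wall.astype(np.uint8))
    for i in range(1,nb):
        if s[i,4]>60: rect(W,(l==i),"wall"); print(W[l==i].min(0).round(3),W[l==i].max(0).round(3))
    # lane profile across y at several x
    for xx in (.42,.46,.50,.54,.58,.62,.66):
        fl=(d>0)&(abs(x-xx)<.004)&(y>.03)&(y<.24)&(abs(z-.008)<.004); 
        w=(d>0)&(abs(x-xx)<.004)&(y>.0)&(y<.26)&(z>.02)&(z<.034)
        yy=np.sort(y[w]); g=np.split(yy,np.where(np.diff(yy)>.01)[0]+1)
        print(xx,[ (round(a.min()*1e3),round(a.max()*1e3)) for a in g if len(a)], "floor",(y[fl].min().round(3),y[fl].max().round(3)) if fl.any() else None)
E
python3 m2.py
```

```text
top
base 2358 c [ 501.9 -155.1] size [98.4 99.8] ang 87.07 z 0.0219 mean [ 500.  -153.8   21.9]
fin 141 c [ 502.3 -154.6] size [13.3 25.7] ang 86.1 z 0.0996 mean [ 501.9 -154.4   99.6]
bot 22 c [ 534.7 -156.3] size [8.3 6.5] ang 49.59 z 0.0772 mean [ 534.8 -156.    77.2]
bot 22 c [ 494.1 -150.4] size [18.7  8.8] ang 41.75 z 0.0794 mean [ 492.9 -151.2   79.4]
spare 1912 c [ 518.8 -375.7] size [101.5  89.3] ang 1.7 z 0.0222 mean [ 520.  -367.    22.2]
blue 535 c [731.3 274.1] size [119.5  17.7] ang 81.57 z 0.0372 mean [730.8 274.2  37.2]
  upper 0.041 499 c [731.3 274.1] size [119.5  17.7] ang 81.57 z 0.0374 mean [730.8 274.   37.4]
blue 546 c [711.1 131.3] size [119.7  18.1] ang 82.07 z 0.0373 mean [710.7 130.5  37.3]
  upper 0.041 499 c [710.8 131.3] size [119.7  17.5] ang 82.07 z 0.0376 mean [710.6 130.5  37.6]
blue 781 c [453.1 241.3] size [281.6  78.5] ang 81.97 z 0.0072 mean [430.6 252.4   7.2]
  upper 0.012 671 c [453.1 241.3] size [281.6  78.5] ang 81.96 z 0.0076 mean [430.7 250.1   7.6]
wall 2417 c [581.7 243.8] size [251.1 305.6] ang 80.41 z 0.0271 mean [596.8 266.2  27.1]
[0
[... 2782 characters left out ...]
2.03 z 0.0299 mean [651.7 271.8  29.9]
[0.603 0.229 0.024] [0.711 0.307 0.032]
wall 74 c [725.9 280. ] size [50.1  2.2] ang 81.35 z 0.0282 mean [725.9 279.9  28.2]
[0.723 0.255 0.024] [0.73  0.305 0.032]
0.42 [(95, 102)] floor (np.float64(0.099), np.float64(0.24))
0.46 [(97, 103), (233, 246)] floor (np.float64(0.1), np.float64(0.224))
0.5 [(92, 101), (223, 247)] floor (np.float64(0.097), np.float64(0.213))
0.54 [(86, 127)] floor (np.float64(0.112), np.float64(0.206))
0.58 [(80, 88), (211, 235)] floor (np.float64(0.086), np.float64(0.24))
0.62 [(75, 83), (205, 260)] floor (np.float64(0.081), np.float64(0.23))
0.66 [(68, 78), (200, 224), (234, 259)] floor (np.float64(0.075), np.float64(0.225))
```

```bash
cat >> h.py <<'E'
L0=np.array([.5234,.1579]); LY=np.radians(-8.0)
LX=np.array([np.cos(LY),np.sin(LY)]); LN=np.array([-LX[1],LX[0]])
def lane(p): q=np.asarray(p)[...,:2]-L0; return np.stack([q@LX,q@LN],-1)*1000
def unlane(x,y=0): return L0+(x*LX+y*LN)/1000
def go(pos,yawdeg):
    s=sense(); R=cv2.Rodrigues(s["tool_rot"])[0]; d=R.T@(np.array(pos)-s["ee_pos"])
    yaw=np.degrees(np.arctan2(R[1,0],R[0,0])); t=-((yawdeg-yaw+180)%360-180)
    print("t",round(s["time_s"],2),"ee",s["ee_pos"].round(4),"yaw",yaw.round(2),"zaxis",R[:,2].round(3),"F",s["wrist_force"].round(2),"w",round(s["gripper_width"],4),"q6",s["qpos"][5].round(2))
    print("delta",d.round(4),"twist",round(t,2))
E
python3 - <<'E'
from h import *
for n in("top","side"):
    f=np.load(f"/tmp/{n}.npz"); d=f["d"]; W=world(n,d); q=lane(W); z=W[...,2]
    ok=(d>0)&(q[...,0]>-40)&(q[...,0]<60)&(q[...,1]>-90)&(q[...,1]<0)
    for a,b in((.045,.052),(.055,.065),(.034,.045),(.012,.018)):
        m=ok&(z>a)&(z<b)
        if m.any(): print(n,a,m.sum(),q[m].min(0).round(1),q[m].max(0).round(1),q[m].mean(0).round(1))
    m=(d>0)&(abs(q[...,1])<50)&(abs(q[...,0]-190)<25)&(z>.03); print("stop",np.percentile(q[m][:,0],[1,99]).round(1))
    for xx in (-110,-80,-30,60,100,150):
        m=(d>0)&(abs(q[...,0]-xx)<5)&(abs(q[...,1])<75)&(z>.022)&(z<.034); yy=q[m][:,1]; print(xx,"inner",yy[yy<0].max().round(1),yy[yy>0].min().round(1) if (yy>0).any() else None)
go([.5035,-.1545,.20],-3)
E
```

```text
top 0.045 51 [-15.3 -70.3] [ 10.  -29.1] [ -0.8 -52.5]
top 0.055 123 [-14.9 -69.2] [ 13.  -29.4] [ -1.3 -57.9]
top 0.034 94 [-14.9 -69. ] [ 19.1 -28.7] [  8.3 -49.6]
top 0.012 59 [-39.2 -69.1] [ 59.1 -29.5] [ 18.8 -59.7]
stop [180.3 198.4]Traceback (most recent call last):
  File "<stdin>", line 10, in <module>
    return umr_maximum(a, axis, None, out, keepdims, initial, where)
ValueError: zero-size array to reduction operation maximum which has no identity
```

```bash
python3 - <<'E'
from h import *
go([.5035,-.1545,.20],-3)
E
```

```text
t 0.1 ee [ 0.2084 -0.5087  0.167 ] yaw 22.28 zaxis [-0.     0.001 -1.   ] F [0.02 0.61 1.19] w 0.0942 q6 -0.07
delta [ 0.4073 -0.2159 -0.0327] twist 25.28
```

Request:
step_arm --targets '[[[0.04,-0.021,-0.033],4],[[0.08,-0.043,-0.033],8],[[0.12,-0.064,-0.033],12],[[0.16,-0.086,-0.033],16],[[0.2,-0.107,-0.033],20],[[0.24,-0.128,-0.033],25.3],[[0.28,-0.15,-0.033],25.3],[[0.32,-0.171,-0.033],25.3],[[0.36,-0.192,-0.033],25.3],[[0.39,-0.207,-0.033],25.3],[[0.407,-0.216,-0.033],25.3],[[0.407,-0.216,-0.033],25.3],[[0.407,-0.216,-0.033],25.3],[[0.407,-0.216,-0.033],25.3]]' --jaw 60 --force 25

```text
time_s: 1.5
ee_pos: [0.5026, -0.1554, 0.2002]
tool_rot: [-3.14, 0.084, 0.001]
wrist_force: [-0.7, 0.2, 0.3]
gripper_width: 0.072
```

```bash
python3 - <<'E'
from h import *
go([.5035,-.1545,.058],-3)
P=camera_params("wrist"); print(P)
p,d=show("wrist","pics/w1.png")
E
```

```text
t 1.5 ee [ 0.5026 -0.1554  0.2002] yaw -3.08 zaxis [-0.001  0.001 -1.   ] F [-0.69  0.21  0.35] w 0.072 q6 1.25
delta [ 0.0009 -0.0008  0.1422] twist -0.08
{'camera_matrix': array([[325.1922621 ,   0.        , 282.06405534],
       [  0.        , 325.1922621 , 209.95865506],
       [  0.        ,   0.        ,   1.        ]]), 'origin': array([ 0.57499654, -0.15939551,  0.41678986]), 'rotation': array([ 2.03169091, -2.14595346, -0.27303126])}
```

View pics/w1.png

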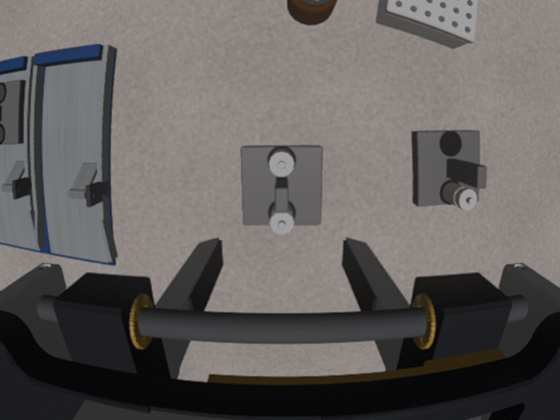

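The wrist view shows the two-bottle carrier, bottles at (282,163) and (282,222), centred between the fingers at columns 220 and 344. I'll check the fin's x position with the fisheye depth.

```bash
cat >> h.py <<'E'
def wworld(d,P):
    K=np.array(P["camera_matrix"]); R=cv2.Rodrigues(np.array(P["rotation"]))[0]
    v,u=np.mgrid[0:420,0:560]; a=(u-K[0,2])/K[0,0]; b=(v-K[1,2])/K[1,1]; th=np.hypot(a,b)+1e-9
    t=np.tan(np.minimum(th,1.4))/th
    return np.stack([a*t*d,b*t*d,d],-1)@R.T+np.array(P["origin"])
E
python3 - <<'E'
from h import *
f=np.load("/tmp/wrist.npz"); d=f["d"]; W=wworld(d,camera_params("wrist")); x,y,z=W[...,0],W[...,1],W[...,2]
b=(d>0)&(abs(x-.503)<.08)&(abs(y+.155)<.08)
for n,zz in(("base",.022),("bench",0),("fin",.1)):
    m=b&(abs(z-zz)<.005); r=cv2.minAreaRect((W[m][:,:2]*1000).astype(np.float32)) if m.sum()>5 else None; print(n,m.sum(),np.round(r[0],1),np.round(r[1],1),r[2])
E
```

```text
base 4871 [ 504.  -154.9] [100.  100.2] 87.1861572265625
bench 7933 [ 503. -155.] [160.  159.9] 89.9972152709961
fin 347 [ 503.9 -155. ] [13.2 25.3] 87.01966857910156
```

The carrier is at (0.504, -0.155) with yaw -2.9°. I'll descend and grip.

Request:
step_arm --targets '[[[0.0015,0,0.03],0],[[0.0015,0,0.06],0],[[0.0015,0,0.09],0],[[0.0015,0,0.115],0],[[0.0015,0,0.132],0],[[0.0015,0,0.142],0],[[0.0015,0,0.142],0],[[0.0015,0,0.142],0]]'

```text
time_s: 2.35
ee_pos: [0.5043, -0.1558, 0.0591]
tool_rot: [-3.14, 0.085, -0.001]
wrist_force: [0.8, -0.3, -0.2]
gripper_width: 0.0716
```

Request:
step_arm --targets '[[[0,0,0],0],[[0,0,0],0],[[0,0,0],0],[[0,0,0],0],[[0,0,0],0],[[0,0,0],0],[[0,0,0],0],[[0,0,0],0]]' --jaw 255 --force 30

```text
time_s: 3.15
ee_pos: [0.5043, -0.1557, 0.0591]
tool_rot: [-3.14, 0.085, -0.001]
wrist_force: [-0.2, -0.1, -4.1]
gripper_width: 0.0136
```

Request:
step_arm --targets '[[[0,0,-0.02],0],[[0,0,-0.05],0],[[0,0,-0.08],0],[[0,0,-0.1],0],[[0,0,-0.1],0],[[0,0,-0.1],0]]'

```text
time_s: 3.75
ee_pos: [0.5039, -0.1556, 0.158]
tool_rot: [-3.139, 0.085, 0.001]
wrist_force: [-0.5, 0.5, -3.0]
gripper_width: 0.0135
```

```bash
python3 - <<'E'
from h import *
s=sense(); q=unlane(-70); go([*q,.158],-8); print(s["qpos"].round(2))
E
```

```text
t 3.75 ee [ 0.5039 -0.1556  0.158 ] yaw -3.12 zaxis [-0.001  0.001 -1.   ] F [-0.5   0.47 -2.98] w 0.0135 q6 1.26
delta [-0.0673 -0.3201  0.0004] twist 4.88
[-0.37  0.26  1.6   0.    1.29  1.26]
```

Request:
step_arm --targets '[[[-0.006,-0.025,0],1],[[-0.012,-0.06,0],2],[[-0.02,-0.095,0],3],[[-0.028,-0.13,0],4],[[-0.036,-0.165,0],4.9],[[-0.043,-0.2,0],4.9],[[-0.05,-0.235,0],4.9],[[-0.058,-0.27,0],4.9],[[-0.063,-0.3,0],4.9],[[-0.0673,-0.315,0],4.9],[[-0.0673,-0.32,0],4.9],[[-0.0673,-0.32,0],4.9],[[-0.0673,-0.32,0],4.9]]'

```text
time_s: 5.05
ee_pos: [0.4541, 0.1668, 0.1578]
tool_rot: [-3.133, 0.221, 0.003]
wrist_force: [0.5, -0.3, -3.6]
gripper_width: 0.0133
```

```bash
python3 - <<'E'
from h import *
go([*unlane(-70),.070],-8); print(sense()["qpos"].round(2))
P=camera_params("wrist"); p,d=show("wrist","pics/w2.png"); W=wworld(d,P); q=lane(W); z=W[...,2]
ok=(d>0)&(abs(q[...,1])<120)
m=ok&(abs(z-.1205)<.006)&(abs(q[...,0]+70)<80); r=cv2.minAreaRect(q[m].astype(np.float32)); print("base",m.sum(),r)
for xx in(-100,-30,60,100,140):
    m=ok&(abs(q[...,0]-xx)<5)&(z>.023)&(z<.034)&(abs(q[...,1])<90); yy=q[m][:,1]; print(xx,[ (a.min().round(1),a.max().round(1)) for a in np.split(np.sort(yy),np.where(np.diff(np.sort(yy))>8)[0]+1) if len(a)])
m=ok&(abs(q[...,1])<50)&(abs(q[...,0]-190)<25)&(z>.03); print("stop",np.percentile(q[m][:,0],[1,99]))
E
```

```text
t 5.05 ee [0.4541 0.1668 0.1578] yaw -8.05 zaxis [-0.002  0.001 -1.   ] F [ 0.53 -0.28 -3.56] w 0.0133 q6 1.99
delta [ 0.     -0.0008  0.0878] twist -0.05
[0.28 0.16 1.71 0.   1.27 1.99]
base 9278 ((-70.59465789794922, 0.04595947265625), (100.64103698730469, 100.14849090576172), 89.92779541015625)
-100 [(np.float64(-76.7), np.float64(-70.1)), (np.float64(68.9), np.float64(77.1))]
-30 [(np.float64(-68.0), np.float64(-60.2)), (np.float64(61.3), np.float64(84.1))]
60 [(np.float64(-68.3), np.float64(-60.1)), (np.float64(60.9), np.float64(84.7))]
100 [(np.float64(-67.9), np.float64(-60.2)), (np.float64(61.0), np.float64(84.5))]
140 [(np.float64(-69.2), np.float64(-60.0)), (np.float64(60.8), np.float64(84.0))]Traceback (most recent call last):
  File "<stdin>", line 8, in <module>
    return _quantile_unchecked(
        a, q, axis, out, overwrite_input, method, keepdims, weights)
    return _ureduce(a,
                    func=_quantile_ureduce_func,
    ...<5 lines>...
                    overwrite_input=overwrite_input,
                    method=method)
    r = func(a, **kwargs)
    result = _quantile(arr,
                       quantiles=q,
    ...<2 lines>...
                       out=out,
                       weights=wgt)
    slices_having_nans = np.isnan(arr[-1, ...])
                                  ~~~^^^^^^^^^
IndexError: index -1 is out of bounds for axis 0 with size 0
```

View pics/w2.png

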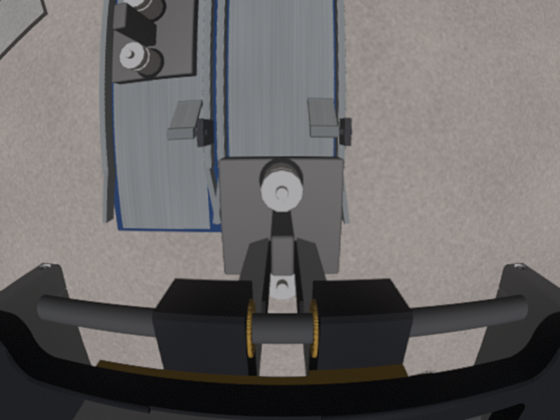

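The carrier is held level above the mouth, with its base spanning columns 220–341. It is centred in the lane to about 0.5 mm, its yaw matches, and the catch at (322,115) lies ahead of it. I'll lower it now.

Request:
step_arm --targets '[[[0,0,0.02],0],[[0,0,0.04],0],[[0,0,0.06],0],[[0,0,0.075],0],[[0,0,0.083],0],[[0,0,0.087],0],[[0,0,0.089],0],[[0,0,0.0905],0],[[0,0,0.0915],0],[[0,0,0.0915],0]]'

```text
time_s: 6.1
ee_pos: [0.4544, 0.167, 0.067]
tool_rot: [-3.132, 0.221, 0.0]
wrist_force: [0.3, 1.2, 0.3]
gripper_width: 0.0129
```

```bash
python3 - <<'E'
from h import *
go([*unlane(116),.0671],-8)
E
```

```text
t 6.1 ee [0.4544 0.167  0.067 ] yaw -8.07 zaxis [-0.     0.001 -1.   ] F [0.27 1.24 0.28] w 0.0129 q6 1.99
delta [ 1.856e-01 -8.000e-04 -1.000e-04] twist -0.07
```

The wrist force shows the floor carrying the carrier's weight. I'll slide it inwards.

Request:
step_arm --targets '[[[0.005,0,0],0],[[0.012,0,0],0],[[0.02,0,0],0],[[0.028,0,0],0],[[0.036,0,0],0],[[0.044,0,0],0],[[0.052,0,0],0],[[0.06,0,0],0],[[0.068,0,0],0],[[0.076,0,0],0],[[0.084,0,0],0],[[0.092,0,0],0],[[0.1,0,0],0],[[0.1,0,0],0]]'

```text
time_s: 7.5
ee_pos: [0.5557, 0.1527, 0.0684]
tool_rot: [-3.132, 0.222, -0.005]
wrist_force: [-0.3, -1.7, 12.6]
gripper_width: 0.0132
```

```bash
python3 - <<'E'
from h import *
go([*unlane(118),.0671],-8); print(lane(sense()["ee_pos"]).round(1))
show("side","pics/s2.png")
E
```

```text
t 7.5 ee [0.5557 0.1527 0.0684] yaw -8.1 zaxis [ 0.003  0.002 -1.   ] F [-0.35 -1.68 12.63] w 0.0132 q6 1.92
delta [ 0.0853 -0.0009  0.0016] twist -0.1
[32.7 -0.7]
```

View pics/s2.png

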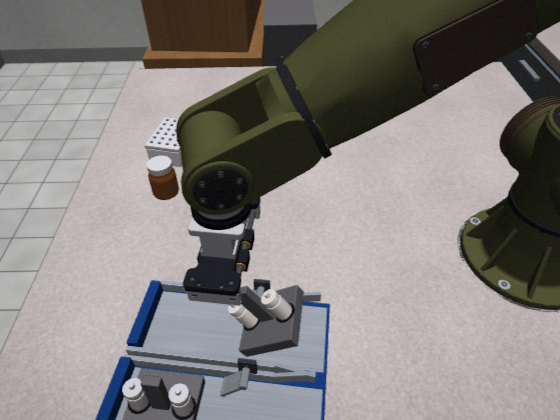

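The side view shows a problem: the carrier at (270,320) is tilted about the grip, with the gripper at (215,290) ahead of it. I'll look closer.

```bash
python3 - <<'E'
from h import *
a=cv2.imread("pics/s2.png")[260:390,120:340]; a=cv2.resize(a,None,fx=2.6,fy=2.6,interpolation=2)
p,d=show("wrist","/tmp/w.png"); b=cv2.resize(cv2.imread("/tmp/w.png")[60:320,150:420],(351,338))
o=np.zeros((max(a.shape[0],338),a.shape[1]+120,3),np.uint8); 
cv2.imwrite("pics/s3.png",a)
W=wworld(d,camera_params("wrist")); q=lane(W); z=W[...,2]
f=np.load("/tmp/side.npz"); Ws=world("side",f["d"]); qs=lane(Ws)
for l,u,v in(("c",273,345),("c",300,290),("c",238,325),("lowR",298,345),("lowL",243,352),("b1",240,312),("b2",272,296),("fin",249,292)):
    print(l,u,v,qs[v,u].round(1),Ws[v,u,2].round(4))
cv2.imwrite("pics/w3.png",b)
E
```

```text
c 273 345 [-34.8  48.4] 0.0574
c 300 290 [-67.4 -46.8] 0.0709
c 238 325 [33.6 -6.9] 0.0088
lowR 298 345 [-71.2  17.2] 0.008
lowL 243 352 [14.  47.8] 0.0234
b1 240 312 [22.8  7.5] 0.0738
b2 272 296 [-28.4   2. ] 0.1185
fin 249 292 [ 7.5 -1.8] 0.1173
```

View pics/s3.png

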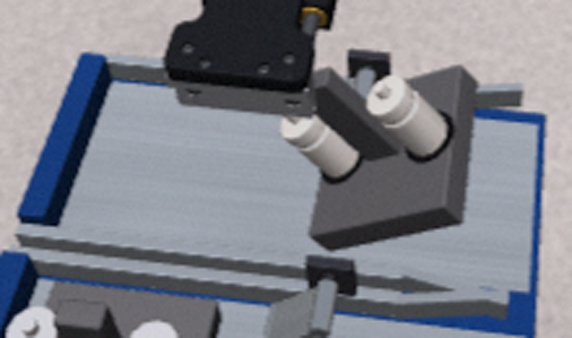

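View pics/w3.png

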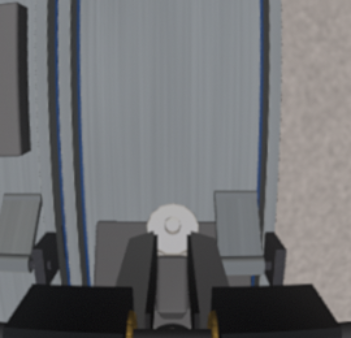

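The close-up shows the carrier pitched nose-down by about 40° about the finger pads, so it has jammed. The grip was too high and too weak, and I was pressing on the floor. I'll back out, lift, let it swing upright, then regrip lower and harder.

Request:
step_arm --targets '[[[-0.01,0,-0.003],0],[[-0.02,0,-0.006],0],[[-0.03,0,-0.01],0],[[-0.045,0,-0.015],0],[[-0.06,0,-0.02],0],[[-0.075,0,-0.022],0],[[-0.09,0,-0.024],0],[[-0.103,0,-0.026],0],[[-0.106,0,-0.026],0],[[-0.106,0,-0.026],0]]'

```text
time_s: 8.6
ee_pos: [0.4501, 0.1677, 0.0944]
tool_rot: [-3.132, 0.221, -0.005]
wrist_force: [1.1, -0.3, -2.8]
gripper_width: 0.0132
```

```bash
cat > st.py <<'E'
from h import *
import sys
# carrier pitch from its dark +y base side / bottle caps in side view
def look(fn):
    p,d=show("side","/tmp/s.png"); cv2.imwrite(fn,cv2.resize(cv2.imread("/tmp/s.png")[230:400,90:390],None,fx=2.2,fy=2.2,interpolation=2))
    W=world("side",d); q=lane(W); return p,d,W,q
def pitch(d,W,q,x0):
    m=(d>0)&(abs(q[...,0]-x0)<75)&(q[...,1]>42)&(q[...,1]<58)&(W[...,2]>.003)&(W[...,2]<.12)
    m&=f_gray<75
    c=np.c_[q[m][:,0],W[m][:,2]*1000]; r=cv2.minAreaRect(c.astype(np.float32)); print("side",len(c),r)
p,d,W,q=look(sys.argv[1]); f_gray=p.mean(-1); print(lane(sense()["ee_pos"]).round(1)); go([*unlane(-70),.0671],-8); pitch(d,W,q,lane(sense()["ee_pos"])[0])
E
python3 st.py pics/s4.png
```

```text
[-73.6  -0.5]
t 8.65 ee [0.4505 0.1677 0.0943] yaw -8.09 zaxis [ 0.004  0.002 -1.   ] F [-0.63  0.35 -3.15] w 0.0134 q6 1.99
delta [ 0.0035 -0.0004  0.0272] twist -0.09
side 396 ((-105.76185607910156, 57.843841552734375), (70.81607818603516, 77.75747680664062), 29.928977966308594)
```

View pics/s4.png

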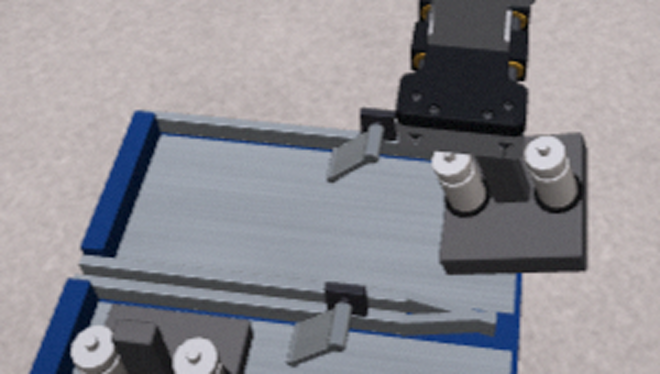

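The carrier has mostly righted itself during the retreat and now shows only a small nose-down tilt. It is clear of the catch, which hangs down at (357,155) in the crop. I'll lower it gently to the floor, let go and regrip lower.

Request:
step_arm --targets '[[[0.004,0,0.005],0],[[0.008,0,0.01],0],[[0.008,0,0.014],0],[[0.008,0,0.017],0],[[0.008,0,0.019],0],[[0.008,0,0.021],0],[[0.008,0,0.022],0],[[0.008,0,0.022],0]]' --force 10

```text
time_s: 9.45
ee_pos: [0.4584, 0.1666, 0.0723]
tool_rot: [-3.132, 0.221, -0.005]
wrist_force: [1.2, -0.1, -2.8]
gripper_width: 0.0135
```

Request:
step_arm --targets '[[[0,0,0.001],0],[[0,0,0.002],0],[[0,0,0.003],0],[[0,0,0.004],0],[[0,0,0.0045],0],[[0,0,0.005],0],[[0,0,0.005],0]]' --force 10

```text
time_s: 10.15
ee_pos: [0.4612, 0.1667, 0.0696]
tool_rot: [-3.13, 0.221, -0.016]
wrist_force: [6.8, -2.8, 12.9]
gripper_width: 0.0134
```

Request:
step_arm --targets '[[[0,0,0],0],[[0,0,0],0],[[0,0,0],0],[[0,0,0],0],[[0,0,0],0]]' --jaw 165

```text
time_s: 10.65
ee_pos: [0.461, 0.1667, 0.0694]
tool_rot: [-3.131, 0.221, -0.015]
wrist_force: [-0.1, -0.3, 0.5]
gripper_width: 0.0333
```

```bash
python3 - <<'E'
from h import *
go([*unlane(-70),.033],-8); print(lane(sense()["ee_pos"]).round(1))
P=camera_params("wrist"); p,d=show("wrist","/tmp/w.png"); W=wworld(d,P); q=lane(W); z=W[...,2]
for zz in(.030,.108):
    m=(d>0)&(abs(z-zz)<.004)&(abs(q[...,0]+70)<65)&(abs(q[...,1])<56); r=cv2.minAreaRect(q[m].astype(np.float32)); print(zz,m.sum(),r, z[m].mean())
    A=np.c_[q[m],np.ones(m.sum())]; print(" plane mrad",np.linalg.lstsq(A,z[m]*1000,rcond=None)[0][:2]*1000)
    if zz<.05: cv2.imwrite("pics/w5.png",cv2.cvtColor(p,cv2.COLOR_RGB2BGR))
E
```

```text
t 10.65 ee [0.461  0.1667 0.0694] yaw -8.08 zaxis [ 0.01   0.002 -1.   ] F [-0.08 -0.35  0.47] w 0.0333 q6 1.98
delta [-0.0073  0.0002  0.0363] twist -0.08
[-63.    0.1]
0.03 8960 ((-60.728057861328125, -0.5607337951660156), (101.0577621459961, 99.69731140136719), 89.8965072631836) 0.029473321865496217
 plane mrad [ 0.8719667  -0.64015055]
0.108 1068 ((-60.65901184082031, -0.6040382385253906), (26.108919143676758, 47.9570198059082), 3.552481174468994) 0.10748066011891072
 plane mrad [-14.89872962  -4.36618467]
```

View pics/w5.png

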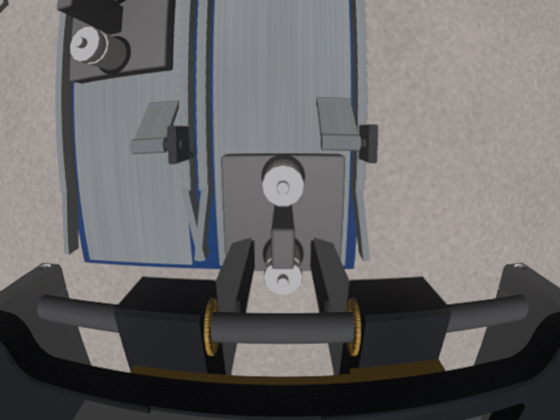

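The carrier now sits flat on the floor and centred, at lane x = -60.7 with plane tilt under 1 mrad. I'll regrip near the base at 60 N.

Request:
step_arm --targets '[[[0.002,0,0.01],0],[[0.002,0,0.02],0],[[0.002,0,0.028],0],[[0.002,0,0.0335],0],[[0.002,0,0.035],0],[[0.002,0,0.035],0]]'

```text
time_s: 11.3
ee_pos: [0.4632, 0.1665, 0.0342]
tool_rot: [-3.131, 0.221, -0.015]
wrist_force: [-0.3, -0.1, 0.5]
gripper_width: 0.0332
```

Request:
step_arm --targets '[[[0,0,0],0],[[0,0,0],0],[[0,0,0],0],[[0,0,0],0],[[0,0,0],0],[[0,0,0],0]]' --jaw 255 --force 60

```text
time_s: 11.9
ee_pos: [0.4634, 0.1666, 0.0345]
tool_rot: [-3.131, 0.221, -0.015]
wrist_force: [-0.6, -0.5, 3.5]
gripper_width: 0.0137
```

Request:
step_arm --targets '[[[0,0,-0.0005],0],[[0,0,-0.001],0],[[0,0,-0.001],0]]'

```text
time_s: 12.2
ee_pos: [0.4632, 0.1665, 0.0352]
tool_rot: [-3.131, 0.221, -0.015]
wrist_force: [0.2, 0.8, -2.6]
gripper_width: 0.0137
```

```bash
python3 - <<'E'
from h import *
z=sense()["ee_pos"][2]; print(lane(sense()["ee_pos"]).round(1))
for x in(-40,-20,120): go([*unlane(x),z],-8)
E
```

```text
[-60.8   0.2]
t 12.2 ee [0.4632 0.1665 0.0352] yaw -8.08 zaxis [ 0.01   0.002 -1.   ] F [ 0.18  0.75 -2.61] w 0.0137 q6 1.98
delta [0.0208 0.0001 0.0002] twist -0.08
t 12.2 ee [0.4632 0.1665 0.0352] yaw -8.08 zaxis [ 0.01   0.002 -1.   ] F [ 0.18  0.75 -2.61] w 0.0137 q6 1.98
delta [0.0408 0.0001 0.0004] twist -0.08
t 12.2 ee [0.4632 0.1665 0.0352] yaw -8.08 zaxis [ 0.01   0.002 -1.   ] F [ 0.18  0.75 -2.61] w 0.0137 q6 1.98
delta [ 1.808e-01 -1.000e-04  1.600e-03] twist -0.08
```

Request:
step_arm --targets '[[[0.006,0,0],0],[[0.014,0,0.0001],0],[[0.022,0,0.0002],0],[[0.03,0,0.0003],0],[[0.038,0,0.0004],0],[[0.046,0,0.0004],0],[[0.052,0,0.0005],0],[[0.052,0,0.0005],0]]'

```text
time_s: 13.0
ee_pos: [0.5153, 0.159, 0.0351]
tool_rot: [-3.131, 0.222, -0.015]
wrist_force: [-0.6, 1.1, -3.9]
gripper_width: 0.0136
```

```bash
cat > ck.py <<'E'
from h import *
def ck():
    e=lane(sense()["ee_pos"]); print("tcp lane",e.round(1)); 
    p,d=show("wrist","/tmp/w.png"); W=wworld(d,camera_params("wrist")); q=lane(W); z=W[...,2]
    m=(d>0)&(abs(z-.0305)<.009)&(q[...,0]>e[0]-30)&(q[...,0]<e[0]+58)&(abs(q[...,1]-13)<44)&(p.mean(-1)<110)
    print(m.sum(),"x",np.percentile(q[m][:,0],[1,99]).round(1),"y",np.percentile(q[m][:,1],[1,99]).round(1)); A=np.c_[q[m]-e,np.ones(m.sum())]; print("pitch,roll mrad, z:",(np.linalg.lstsq(A,z[m]*1000,rcond=None)[0]*[1000,1000,1]).round(1))
    c=(d>0)&(q[...,1]<-31)&(q[...,1]>-56)&(q[...,0]>-5)&(q[...,0]<60)&(z>.01)&(z<.09)
    c&=p.mean(-1)>60
    Q=np.c_[q[c][:,0],z[c]*1000]
    for a in range(0,60,10):
        k=(Q[:,0]>=a)&(Q[:,0]<a+10); print("catch x",a,k.sum(),np.percentile(Q[k,1],[10,50,95]).round(1) if k.any() else "")
ck()
go([*unlane(120),sense()["ee_pos"][2]],-8)
E
python3 ck.py
```

```text
tcp lane [-8.2 -0. ]
3133 x [-37.   40.9] y [-30.4  49.2]
pitch,roll mrad, z: [ -7.  -12.   30.3]
catch x 0 665 [48.7 51.7 55.6]
catch x 10 586 [44.7 46.4 48.5]
catch x 20 585 [40.8 42.5 44.6]
catch x 30 556 [36.8 38.6 40.7]
catch x 40 411 [34.2 35.6 37. ]
catch x 50 0 
t 13.05 ee [0.5148 0.1591 0.035 ] yaw -8.09 zaxis [ 0.009  0.002 -1.   ] F [ 0.41 -0.1  -3.53] w 0.0132 q6 1.94
delta [ 0.1287 -0.0002  0.0011] twist -0.09
```

The catch is now riding on the base and the carrier is level, so I'll continue.

Request:
step_arm --targets '[[[0.006,0,0],0],[[0.014,0,0.0001],0],[[0.022,0,0.0002],0],[[0.03,0,0.0003],0],[[0.038,0,0.0004],0],[[0.046,0,0.0004],0],[[0.054,0,0.0005],0],[[0.062,0,0.0006],0],[[0.07,0,0.0006],0],[[0.078,0,0.0007],0],[[0.086,0,0.0008],0],[[0.094,0,0.0009],0],[[0.102,0,0.0009],0],[[0.11,0,0.001],0],[[0.118,0,0.001],0],[[0.124,0,0.001],0],[[0.128,0,0.001],0],[[0.128,0,0.001],0]]'

```text
time_s: 14.85
ee_pos: [0.6419, 0.141, 0.0351]
tool_rot: [-3.131, 0.222, -0.014]
wrist_force: [0.3, -0.0, -4.1]
gripper_width: 0.0137
```

```bash
python3 ck.py
```

```text
tcp lane [119.7  -0.3]
1851 x [ 90.3 168.8] y [-30.4  49.2]
pitch,roll mrad, z: [-15.2 -12.8  30.3]
catch x 0 0 
catch x 10 0 
catch x 20 0 
catch x 30 0 
catch x 40 0 
catch x 50 0 
t 14.9 ee [0.6416 0.1411 0.035 ] yaw -8.1 zaxis [ 0.009  0.002 -1.   ] F [ 0.68 -0.41 -2.39] w 0.0136 q6 1.87
delta [ 0.0007 -0.0002  0.    ] twist -0.1
```

Request:
step_arm --targets '[[[0,0,0.0005],0],[[0,0,0.0008],0],[[0,0,0.0008],0]]'

```text
time_s: 15.2
ee_pos: [0.6415, 0.1412, 0.0346]
tool_rot: [-3.131, 0.221, -0.014]
wrist_force: [-2.4, 0.6, 0.1]
gripper_width: 0.0134
```

Request:
step_arm --targets '[[[0,0,0],0],[[0,0,0],0],[[0,0,0],0],[[0,0,0],0],[[0,0,0],0]]' --jaw 165

```text
time_s: 15.7
ee_pos: [0.6415, 0.1412, 0.0346]
tool_rot: [-3.131, 0.221, -0.014]
wrist_force: [-0.6, 0.4, 0.3]
gripper_width: 0.033
```

Request:
step_arm --targets '[[[0,0,-0.015],0],[[0,0,-0.04],0],[[0,0,-0.08],0],[[0,0,-0.12],0],[[0,0,-0.16],0],[[-0.03,0,-0.19],0],[[-0.07,0.03,-0.2],0],[[-0.1,0.08,-0.2],0],[[-0.12,0.13,-0.2],0],[[-0.14,0.18,-0.2],0],[[-0.15,0.23,-0.2],0],[[-0.15,0.25,-0.2],0],[[-0.15,0.25,-0.2],0]]'

```text
time_s: 17.0
ee_pos: [0.4549, -0.0889, 0.2338]
tool_rot: [-3.131, 0.228, -0.017]
wrist_force: [-0.0, 0.7, 0.8]
gripper_width: 0.0333
```

```bash
python3 - <<'E'
from h import *
for n in("side","top"):
    p,d=show(n,f"pics/{n}9.png"); W=world(n,d); q=lane(W); z=W[...,2]
    m=(d>0)&(abs(z-.030)<.004)&(abs(q[...,0]-120)<59)&(abs(q[...,1])<57)&(p.mean(-1)<100); 
    if m.sum()>9: print(n,m.sum(),cv2.minAreaRect(q[m].astype(np.float32)))
    m=(d>0)&(q[...,1]<-31)&(q[...,1]>-55)&(q[...,0]>2)&(q[...,0]<60)&(z>.0105)&(z<.09)
    for a in range(0,50,10):
        k=m&(q[...,0]>=a)&(q[...,0]<a+10); print("catch x",a,k.sum(),np.median(z[k]).round(4) if k.any() else "")
    b=(d>0)&(W[...,0]>.4)&(W[...,0]<.62)&(W[...,1]>-.45)&(W[...,1]<-.3)&(abs(z-.022)<.004); print("spare",cv2.minAreaRect((W[b][:,:2]*1000).astype(np.float32)) if b.any() else "")
print(sense()["time_s"])
a=cv2.imread("pics/side9.png"); cv2.imwrite("pics/fin.png",cv2.resize(a[80:400,90:390],None,fx=1.85,fy=1.85,interpolation=2))
E
```

```text
side 1865 ((120.00637817382812, -0.7907905578613281), (101.63658905029297, 100.65137481689453), 89.42523193359375)
catch x 0 49 0.054
catch x 10 59 0.0403
catch x 20 62 0.0284
catch x 30 43 0.0199
catch x 40 2 0.0108
spare ((520.8440551757812, -382.84490966796875), (99.50699615478516, 105.29285430908203), 2.185009717941284)
top 19 ((112.82098388671875, 27.01321029663086), (26.121545791625977, 94.73616790771484), 80.46497344970703)
catch x 0 0 
catch x 10 0 
catch x 20 0 
catch x 30 0 
catch x 40 0 
spare ((518.8241577148438, -381.75689697265625), (100.9239730834961, 100.70631408691406), 2.1256537437438965)
17.1
```

View pics/fin.png

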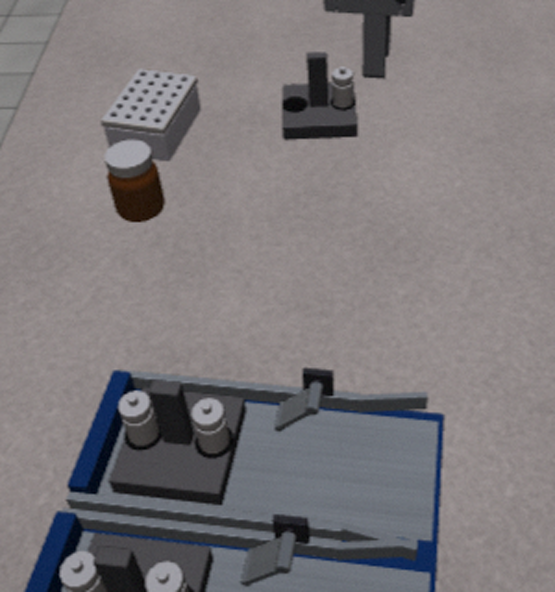

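The final view shows the carrier flat in the lane at (175,440) and the catch hanging down behind it at (300,400). The spare stands untouched at (318,105).

```bash
python3 -c "
from bench import finish_job; print(finish_job())"
```

```text
the job is handed in; nothing more can be done
None
```

The two-bottle carrier is loaded in the empty lane with the catch down behind it, and the job was handed in at about 17 s.

- **What I did:** I gripped the carrier by its fin, set it in the lane's mouth and slid it in so its own front edge lifted the catch. I let go once it was past the catch.
- **What went wrong:** the first slide failed. I had gripped too high, at 30 N, and the carrier pitched about 40° nose-down and jammed near the catch. I backed it out to the mouth and set it flat again at lane x = -60.7 mm. I then regripped low on the fin at 60 N and slid it with almost no load on the floor. It stayed level and the catch rode up on its base.
- **Last checks:**
  - The carrier lies flat at lane x = 120 mm (100 mm needed), 0.8 mm off centre.
  - The catch hangs in its rest position, its tip near x = 37–40 mm.
  - The spare was not touched. Its final position reads x ≈ 520, y ≈ -382 mm from both cameras. My first readings gave y ≈ -375 mm, but with the search box cutting off one edge, so the two agree only roughly.
  - The highest wrist force I read was about 13 N, at the ends of moves. The force at the moment of the jam was not recorded.
  - The last top image could not confirm the carrier or catch: only 19 carrier pixels and none of the catch, probably because the arm was in the way. Those two results rest on the side camera.

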